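Hold the lane gate open and push the tube rack home

ROBOT

A 6-joint arm with a two-finger parallel gripper is mounted at the origin on the work surface. World frame = base frame: x ahead of the robot, y to its left, z up, the work surface at z = 0. Lengths are in m, angles in rad, forces in N, time in s.
With the tool pointing down it reaches from about 0.35 to 0.775 m from the base axis. Payload 7.3 kg.
Tool frame: the origin (TCP) lies at the very end of the fingers, on their centre line; the grasp point (between the pads) lies 19 mm behind it; z points along the fingers, y is the direction in which the jaws open and shut (so a half turn about z gives the same grasp; the last joint's range is limited). The gripper opens to 92 mm and grips with 3 to 60 N. Pads are 19 mm wide; open, the fingers measure 130 mm over their backs; the gripper's body (75 mm by 190 mm) begins 47 mm behind the grasp point.
Start: joints at [1.075, 0.342, 1.524, -0, 1.275, -0.146], TCP at [0.18, 0.493, 0.202] pointing down, gripper open.
Joint ranges: [-2.53, 2.53], [-0.77, 2.02], [0.04, 2.7], [-1, 4.14], [0.28, 2.66], [-3.11, 3.11]. Speed limits (rad/s): [2.57, 2.57, 3.14, 3.14, 3.14, 3.14].

INTERFACE

Orientations are given as [roll, pitch, yaw] about the fixed x, y, z axes, in that order (R = Rz(yaw) Ry(pitch) Rx(roll)).
In Python, from cell import robot gives the robot as it stands.
- The arm moves only by the tool apply_moves, never from a script. Its argument "plan" is a list of rows, each an object of numbers: "tx", "ty", "tz": the shift along the tool's x, y, z in m; "yaw": the turn about the tool's z in rad; "grip": the opening, from -1 (shut) to 1 (fully open), so that 0 is half open. In form: [{"tx": .., "ty": .., "tz": .., "yaw": .., "grip": ..}, ...]. A call has 1 to 8 rows; each row is the pose to reach, as a shift and turn from the pose commanded when the call began, along the tool's axes at that moment; what a row does not reach only later rows make up. A row lasts 1/8 s, in which the tool goes at most 62.5 mm and 10.7 degrees, less where a joint would pass 70% of its speed; a pose out of reach is approached as far as the arm can. A call with a gripper value outside its range is refused whole. The fingers move at their own pace and stop on an object; "force" is the grip in N (left out, the last holds). Time passes only in rows, so rows that repeat a pose let the fingers close. It gives the time, the measured TCP pose, the force and the opening at its end, in the units of the state.
- robot.observe(): the state, without advancing time (a new reading comes with each control period).
- robot.read_camera(name): name is "scene" or "top" or "wrist"; returns (picture, depth): 420x560x3 uint8, red, green, blue; 420x560 float32, m along the optical axis (not along the pixel's ray), 0 where there is no reading.
- robot.get_calibration(name): a dict with "camera_matrix" (3x3 intrinsics, pixels), "R" (3x3) and "t" (3): a world point X has camera coordinates R X + t. Camera axes: x right, y down, z forward; pixel columns grow to the right and rows downward; lengths in m; the calibration is good to about 2 mm. A picture is of the moment at which its call begins: read the wrist's pose just before it. get_calibration takes no time and is no camera call; for the wrist camera it gives the pose at the moment of the call.
- robot.hand_in(): hands the job in, once; it reports no verdict.
Trained networks look in the newest picture that a camera, given by its name, has taken for a name from the list of things; names that differ only in an ending like _2 or _b are one class to them, and where a whole thing is asked for, a point or a joint stands for the part that bears it (a point fixed in the world has none). Each returns a list of dicts, best first, with "confidence" (0 to 1); they miss things now and then, are a little off and sometimes report something else, mostly with a low value. They report only what shows in the picture. A call takes as long as a camera call. They do not tell look-alikes from the thing itself.
- robot.outline_of(label, camera): "region" (420x560 bool, what is visible of it) and "pixel" ([row, column] in pixels, amid what is visible of it).
- robot.tip_of(label, camera): "pixel" ([row, column] in pixels: a listed point, or the origin of a listed thing).
The state is a dict: "time": time; "qpos": joint angles; "qvel": joint speeds; "joint_efforts": joint torques, N m; "tool_pos": TCP position; "tool_rot": TCP orientation; "contact_force": force on the tool from outside, world axes, zero at the start; "torque": the same for the moment, N m; "opening": finger opening in m.
Only numpy, scipy, OpenCV 4.12 (cv2) and the standard library are available. Lean on these libraries where they do the work, as an engineer would, in place of code of your own. Each camera call takes 0.05 s, during which the arm holds its last target.

TASK

Press the long thumb bar beside the loading lane down with one fingertip so that the hinged gate lifts, and keep it down while another fingertip pushes the rack of tube strips along the lane, under the gate and on until it is fully home against the two rubber stops; the gate must never strike or drop onto the rack. Then let the gate swing shut behind the rack and take the hand away. Only push: the rack is not to be lifted or tipped, and everything else on the bench is left where it is.

Things in the scene. Friction and masses are not known exactly. Their poses are not given: they have to be found in the camera images.
- loader: Fixed loading lane. Origin: table level, mid-lane, under the gate; +x is the push direction (roughly to the robot's right), the thumb bar lies on its -y side, nearest the robot. All mm below are in this frame. Deck 20 high, x -205..115, y -38..38; rails with inner faces at y -26 and 26, tops at z 34, open above. A dock (74 high) starts at x 118, a cycler (210 high) fills x 205..455, y -165..165.
- rack: White rack of clear tube strips, 84 mm long (x), 48 wide, 22 high, 24.5 over the caps, about 0.14 kg. Origin under its centre, on the deck at z 20; its flat rear face is 42 mm behind the origin. Starts in the lane, nose 20 to 60 mm short of the gate, x axis along the lane's x.
- gate (a joint): Gate angle: 0 shut, grows as the bar is pressed and the gate lifts, stop at 1.3 rad. From 0.8 rad the rack passes clear under it; at 1.0 the whole gate stands at y < -4 mm, up to z 83, so a finger at y > 0 passes beside it. A spring shuts it on release; 1.0 rad takes 3 to 4 N on the bar. Gate and bar are one rigid part turning about a shaft along the lane at y -36, z 40.
- thumb_bar (a point): Mid-length, on the axis, of the thumb bar: round steel bar 10 mm thick, 252 long, parallel to the lane (x -196..56), 30 mm from the hinge axis, joined to the shaft only by an arm at each end (x -192, 52), so a finger can slide along it. Its axis: shut, y -61, z 57; at 0.8 rad y -66, z 34; at 1.0 rad y -64, z 29; at 1.2 rad y -61, z 23 (mm, loader frame).
- gate_tip (a point): Lower free corner of the gate leaf, a steel plate 4 mm thick at x 0; shut, it blocks the lane from y -16 to 4, z 32 to 54 mm, and the rack cannot pass. This corner is then at y 4, z 32.
- home (a point): On the lane floor, x 72, y 0, z 20 mm: the rack's origin is here when its nose is on the two rubber stops (faces at x 114, y -15 and 15, z 31); its rear face is then 30 mm past the gate.
- spare_rack: Bystander: a like rack, empty, 84 x 48 x 22 mm, on the table beyond the lane; origin under its centre.
- jar: Bystander: amber jar, 38 mm across, 62 high; origin under its centre.
- tip_box: Bystander: pipette tip box, 120 x 84 x 60 mm; origin under its centre.
- marker: Bystander: marker pen lying flat, 137 mm long, 12 thick, on the robot's side of the thumb bar; origin at mid-length, on the table.
- pipette: Bystander: yellow and grey pipette lying flat, 270 mm long, 28 high; origin near mid-length, on the table.
- pot: Bystander: specimen pot, 48 mm across, 62 high, by the upstream end of the lane; origin under its centre.
- tube_block: Bystander: grey tube block, 96 x 62 x 40 mm; origin under its centre.
Things that resemble listed ones, but are neither listed nor needed, are in the scene too. Leave any green or turquoise look-alike of the rack alone.

How it is judged:
By the outcome, as a careful person would: the job done as asked, in the order asked, and still so for the second after the job is handed in, with the robot touching nothing.
It also fails if it takes over 45 s, if anything falls off the work surface, if the arm or the gripper's body presses on something with over 40 N, if the wrist force passes 120 N, or if a joint passes its speed limit or range.

## Working session

There is one attempt and no reset: what is moved stays moved. The work goes in short steps, Python scripts to look and compute and a tool call to move; the robot and the scene stay as the last step left them, time stands still between calls to the robot, and variables do not carry over. Pictures are saved under pics/ and viewed, and the job is handed in when it is done.

Besides the shell and the picture viewer there is one more tool, called after "Emit:" as name([rows], argument=value, ...), one row to a line, values as JSON. apply_moves: Moves the arm, as the interface text tells. Its arguments: {"type":"object","properties":{"plan":{"type":"array","items":{"type":"object","properties":{"tx":{"type":"number"},"ty":{"type":"number"},"tz":{"type":"number"},"yaw":{"type":"number"},"grip":{"type":"number"}}}},"force":{"type":"number"}},"required":["plan"]}

```bash
ls; mkdir -p pics
cat > h.py <<'E'
import numpy as np, cv2
from cell import robot
def save(n,p): cv2.imwrite('pics/'+n+'.png',p[:,:,::-1])
def world(cal,r,c,d):
    K=np.array(cal['camera_matrix']);p=np.linalg.inv(K)@np.array([c,r,1.])*d
    return np.array(cal['R']).T@(p-np.array(cal['t']))
def pix(cal,X):
    p=np.array(cal['camera_matrix'])@(np.array(cal['R'])@np.array(X)+np.array(cal['t']));return p[1]/p[2],p[0]/p[2]
E
python3 - <<'E'
from h import *
s=robot.observe();print({k:np.round(v,4) for k,v in s.items()})
for n in('scene','top'):
    p,d=robot.read_camera(n);save(n+'0',p);np.save(n+'0.npy',d)
    cal=robot.get_calibration(n);print(n,cal)
    for l in('rack','gate','thumb_bar','gate_tip','home','loader','marker','pot'):
        try:
            for q in robot.tip_of(l,n)[:3]:
                r,c=q['pixel'];dd=d[int(r),int(c)];print(l,np.round(q['pixel'],1),round(q['confidence'],2),np.round(world(cal,r,c,dd),4))
        except Exception as e: print(l,e)
E
```

```text
pics
{'time': np.float64(0.0), 'qpos': array([ 1.075 ,  0.3427,  1.525 ,  0.    ,  1.2754, -0.146 ]), 'qvel': array([-0.0004, -0.0018, -0.0008,  0.0011,  0.0011,  0.001 ]), 'joint_efforts': array([-1.30000e-03, -4.31228e+01, -2.44213e+01,  7.16000e-02,
        5.60000e-02, -1.00000e-04]), 'tool_pos': array([0.1797, 0.4928, 0.2015]), 'tool_rot': array([-3.1400e+00, -3.0000e-04,  2.7918e+00]), 'contact_force': array([0.3964, 0.134 , 0.2763]), 'torque': array([-0.0131,  0.0578, -0.01  ]), 'opening': np.float64(0.092)}
scene {'camera_matrix': array([[450.02770386,   0.        , 268.95258104],
       [  0.        , 450.02770386, 205.90618912],
       [  0.        ,   0.        ,   1.        ]]), 'R': array([[-1.15531894e-01,  9.93303705e-01, -3.61152246e-04],
       [ 8.38725246e-01,  9.73579554e-02, -5.35781103e-01],
       [-5.32158194e-01, -6.22027132e-02, -8.44356844e-01]]), 't': array([-0.12573257, -0.45310954,  1.23629546])}
rack [165.8 193.9] 0.81 [0.4498 0.015  0.0236]
rack [233.1 220.2] 0.77 [0.618  0.1042 0.0432]
rack [153.5 288.8] 0.61 [0.3948 0.2165 0.0269]
gate it knows: gate
[... 853 characters left out ...]
), 't': array([0.17598109, 0.59297007, 1.02725945])}
rack [209.2 327.1] 0.85 [0.5949 0.1045 0.0482]
rack [314.9 269.9] 0.78 [0.376  0.2174 0.0242]
rack [290.  371.6] 0.71 [0.4319 0.0078 0.0198]
gate it knows: gate_tip, home, jar, loader, marker, pipette, pot, rack, spare_rack, thumb_bar, tip_box, tube_block
thumb_bar [234.6 323.6] 0.88 [0.5398 0.1121 0.062 ]
gate_tip [206.  357.4] 0.62 [0.6091 0.0371 0.0166]
home [215.5 391.9] 0.96 [ 0.5899 -0.036   0.0195]
home [233.8 323.7] 0.61 [0.5421 0.1116 0.0574]
loader [209.8 357.6] 0.89 [0.6003 0.0372 0.0199]
marker [266.7 289.4] 0.54 [0.4763 0.1796 0.0115]
marker [163.8 236.9] 0.28 [0.694  0.2982 0.0222]
pot [244.8 228. ] 0.6 [0.5142 0.3055 0.0607]
```

View pics/scene0.png

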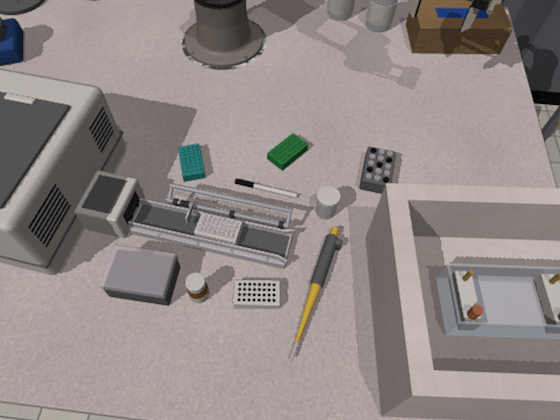

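View pics/top0.png

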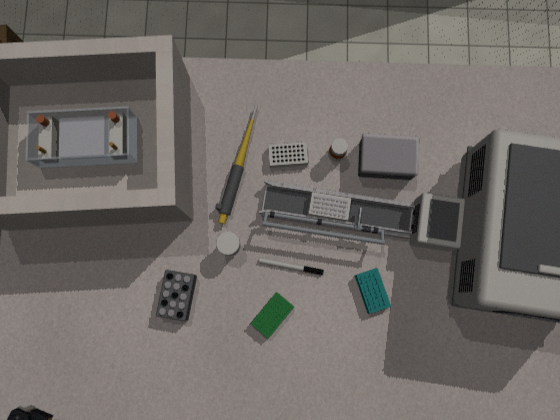

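Top view: the lane runs left to right (columns 262–412, rows 185–240), with the white rack at (207,330), the gate at about column 360, the dock at (220,438) and the bar just below the lane. Next I fit the loader pose from depth.

Run:
```python
from h import *
p,d=robot.read_camera('top');cal=robot.get_calibration('top')
c=cv2.resize(p[150:290,240:480],(800,467),interpolation=cv2.INTER_CUBIC);save('topcrop',c)
def cloud(n,d):
    cal=robot.get_calibration(n);v,u=np.mgrid[:420,:560];K=np.array(cal['camera_matrix'])
    P=np.stack([(u-K[0,2])/K[0,0]*d,(v-K[1,2])/K[1,1]*d,d],-1)
    return (P-np.array(cal['t']))@np.array(cal['R'])
from scipy.spatial import cKDTree
for n in('top','scene'):
    dd=np.load(n+'0.npy');W=cloud(n,dd)
    h=robot.outline_of('home',n) if 0 else None
    m=(W[...,0]>.45)&(W[...,0]<.68)&(W[...,1]>-.1)&(W[...,1]<.27)&(dd>0)
    z=W[...,2][m]; print(n,np.histogram(z,bins=np.arange(-.01,.08,.005)))
    deck=m&(abs(W[...,2]-.02)<.004); Q=W[deck][:,:2]
    print('deck',len(Q),cv2.minAreaRect(Q.astype(np.float32)))
    for lab in('rack','thumb_bar','loader'):
        for o in robot.outline_of(lab,n) if n=='top' else []:
            g=o['region'];w=W[g];print(lab,round(o['confidence'],2),g.sum(),np.median(w,0).round(4),cv2.minAreaRect(w[:,:2].astype(np.float32)))
```

```text
top (array([ 112, 5498, 5229,  339,  284, 1554, 1797,  233,  522,  360, 1044,
        383,  135,  382,  500,   80,  365]), array([-0.01 , -0.005,  0.   ,  0.005,  0.01 ,  0.015,  0.02 ,  0.025,
        0.03 ,  0.035,  0.04 ,  0.045,  0.05 ,  0.055,  0.06 ,  0.065,
        0.07 ,  0.075]))
deck 3161 ((0.5595458745956421, 0.0744507908821106), (0.22994236648082733, 0.3314104974269867), 4.5479207038879395)
rack 0.93 964 [0.4297 0.006  0.0224] ((0.4309687316417694, 0.004751008003950119), (0.083973728120327, 0.04951842129230499), 19.28531837463379)
rack 0.9 957 [0.6014 0.0983 0.0426] ((0.5142404437065125, 0.12004856765270233), (0.08645503222942352, 0.24282309412956238), 76.65644836425781)
rack 0.65 956 [0.3757 0.2132 0.0229] ((0.3754458427429199, 0.2132498174905777), (0.04834827780723572, 0.08458659797906876), 50.25502395629883)
rack 0.5 2595 [ 0.708  -0.0228  0.0592] ((0.5853278636932373, 0.033073484897613525), (0.1370256245136261, 0.45651453733444214), 65.4822998046875)
thumb_bar 0.93 1191 [0.555  0.1041 0.0559] ((0.529956042766571, 0.10441820323467255), (0.18413934111595154, 0.23844636976718903), 17.64253807067871)
thumb_bar 0.72 361 [0.4774 0.1762 0.0102] ((0.47690141201019287, 0.17647579312324524), (0.10134437680244446, 0.10264533758163452), 34.452674865722656)
loader 0.96 26403 [ 0.5665 -0.1793  0.19  ] ((0.5994384288787842, -0.0799674391746521), (0.6491823792457581, 0.4167116582393646), 86.75025939941406)
scene (array([   0, 2067, 6236,  361,  440,  927, 2666,  417,  691,  410, 1152,
        498,  150,  305,  649,   69,  281]), array([-0.01 , -0.005,  0.   ,  0.005,  0.01 ,  0.015,  0.02 ,  0.025,
        0.03 ,  0.035,  0.04 ,  0.045,  0.05 ,  0.055,  0.06 ,  0.065,
        0.07 ,  0.075]))
deck 3383 ((0.5744495391845703, 0.08157049119472504), (0.33191612362861633, 0.22067876160144806), 77.90642547607422)
```

View pics/topcrop.png

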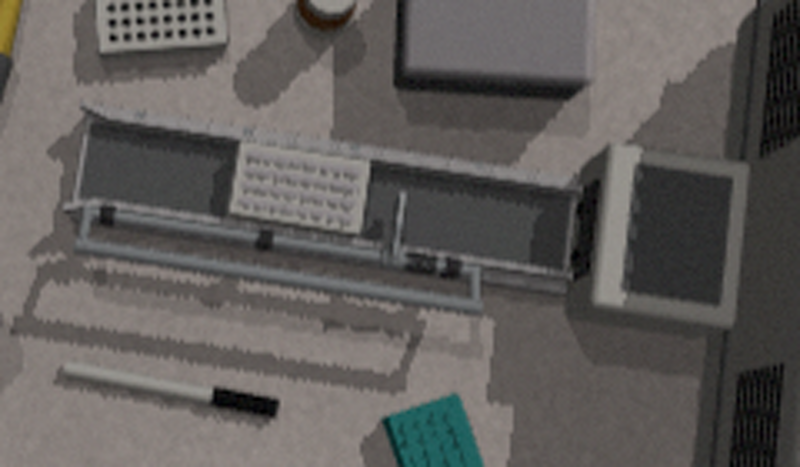

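```bash
cat >> h.py <<'E'
def cloud(n,d,cal=None):
    cal=cal or robot.get_calibration(n);v,u=np.mgrid[:420,:560];K=np.array(cal['camera_matrix'])
    P=np.stack([(u-K[0,2])/K[0,0]*d,(v-K[1,2])/K[1,1]*d,d],-1)
    return (P-np.array(cal['t']))@np.array(cal['R'])
def toL(o,a,W):
    d=np.array([np.cos(a),np.sin(a)]);e=np.array([-np.sin(a),np.cos(a)]);q=W[...,:2]-np.array(o)
    return np.stack([q@d,q@e,W[...,2]],-1)
def fit(W,o,a,verbose=True):
    """iterative refine from bar points & rack/rail"""
    for _ in range(6):
        L=toL(o,a,W)
        b=(L[...,2]>.055)&(L[...,2]<.067)&(abs(L[...,1]+.061)<.012)&(L[...,0]>-.185)&(L[...,0]<.045)
        q=W[b][:,:2].astype(np.float32)
        vx,vy,x0,y0=cv2.fitLine(q,cv2.DIST_HUBER,0,.001,.001).ravel()
        if vy>0: vx,vy=-vx,-vy
        a=np.arctan2(vy,vx)
        L=toL(o,a,W)
        dy=np.median(L[b][:,1])+.061
        bb=(L[...,2]>.05)&(L[...,2]<.067)&(abs(L[...,1]+.061)<.01)&(abs(L[...,0]+.07)<.16)
        lo,hi=np.percentile(L[bb][:,0],[.3,99.7]);dx=(lo+hi)/2+.07
        o=np.array(o)+dx*np.array([np.cos(a),np.sin(a)])+dy*np.array([-np.sin(a),np.cos(a)])
    print('o',o.round(4),'yaw',round(float(a),4),'bar len',round(hi-lo,4),'n',b.sum(),'bar z',np.percentile(W[b][:,2],[50,90]).round(4))
    return o,a
def show(W,o,a):
    L=toL(o,a,W)
    r=(abs(L[...,1])<.02)&(L[...,2]>.038)&(L[...,2]<.05)&(L[...,0]>-.2)&(L[...,0]<-.005)
    if r.sum()>20: print('rack x',np.percentile(L[r][:,0],[1,99]).round(4),'z',np.median(L[r][:,2]).round(4))
    r=(abs(L[...,0]+.1)<.1)&(L[...,2]>.036)&(L[...,2]<.05)&(abs(L[...,1])<.03)&(L[...,0]<-.01)
    if r.sum()>20: print('rack y',np.percentile(L[r][:,1],[2,98]).round(4))
    g=(abs(L[...,0])<.012)&(L[...,1]>-.02)&(L[...,1]<.01)&(L[...,2]>.048)&(L[...,2]<.06)
    if g.sum()>3: print('gate x',np.median(L[g][:,0]).round(4),'y',L[g][:,1].max().round(4),g.sum())
    k=(L[...,0]>.1)&(L[...,0]<.14)&(abs(L[...,1])<.03)&(L[...,2]>.065)&(L[...,2]<.08)
    if k.sum()>3: print('dock x',np.percentile(L[k][:,0],2).round(4))
    k=(L[...,2]<.024)&(L[...,2]>.017)&(abs(L[...,1])<.036)&(L[...,0]>.02)&(L[...,0]<.1)
    if k.sum()>3: print('deck y',np.percentile(L[k][:,1],[1,99]).round(4),'z',np.median(L[k][:,2]).round(4))
E
python3 - <<'E'
from h import *
for n in('top','scene'):
    W=cloud(n,np.load(n+'0.npy'));o,a=fit(W,[.596,.036],np.arctan2(-.072,-.014));show(W,o,a)
E
```

```text
o [0.595  0.0364] yaw -1.6985 bar len 0.2503 n 541 bar z [0.061  0.0639]
rack x [-0.1041 -0.0219] z 0.0429
rack y [-0.0244  0.026 ]
gate x -0.0002 y 0.0034 27
dock x 0.1178
deck y [-0.0348  0.0355] z 0.0201
o [0.5978 0.0335] yaw -1.6973 bar len 0.2507 n 567 bar z [0.0617 0.0638]
rack x [-0.1042 -0.0216] z 0.0437
rack y [-0.0255  0.0254]
gate x -0.0004 y 0.001 32
dock x 0.1178
deck y [-0.0301  0.035 ] z 0.0209
```

Both cameras agree on yaw and on where the features sit in the loader frame. The origins differ by 3 mm, which the wrist camera should settle. The rack's rear face is at x ≈ -104. Next I move above the start pose with the jaws part open.

```bash
cat >> h.py <<'E'
from scipy.spatial.transform import Rotation as Ro
def go(o,a,L,z):
    s=robot.observe();R=Ro.from_euler('xyz',s['tool_rot']).as_matrix()
    t=np.r_[np.array(o)+L[0]*np.array([np.cos(a),np.sin(a)])+L[1]*np.array([-np.sin(a),np.cos(a)]),z]
    dy=(a+np.pi-s['tool_rot'][2]+np.pi)%(2*np.pi)-np.pi
    c=toL(o,a,np.array(s['tool_pos']))
    print('target',t.round(4),'shift tool',(R.T@(t-s['tool_pos'])).round(4),'toolyaw',round(-dy,4),'now L',c.round(4),'F',np.round(s['contact_force'],2),'open',s['opening'],'t',s['time'])
E
python3 -c "
from h import *
go([.5964,.035],-1.698,[-.122,-.0265],.2)"
```

```text
target [0.5856 0.1594 0.2   ] shift tool [-0.4955 -0.1746  0.0022] toolyaw 1.3482 now L [-0.4017 -0.4713  0.2023] F [ 0.03  0.14 -0.71] open 0.0918075824415465 t 1.0
```

Emit:
apply_moves([
  {"tx":-0.04,"ty":-0.014,"tz":0,"yaw":0.11,"grip":0.25},
  {"tx":-0.09,"ty":-0.032,"tz":0,"yaw":0.25,"grip":0.25},
  {"tx":-0.14,"ty":-0.049,"tz":0,"yaw":0.4,"grip":0.25},
  {"tx":-0.19,"ty":-0.067,"tz":0,"yaw":0.55,"grip":0.25},
  {"tx":-0.24,"ty":-0.085,"tz":0,"yaw":0.7,"grip":0.25},
  {"tx":-0.29,"ty":-0.102,"tz":0,"yaw":0.85,"grip":0.25},
  {"tx":-0.34,"ty":-0.12,"tz":0,"yaw":1.0,"grip":0.25},
  {"tx":-0.39,"ty":-0.137,"tz":0,"yaw":1.14,"grip":0.25},
])

```text
time: 2.0
tool_pos: [0.5006, 0.2296, 0.2024]
tool_rot: [3.141, -0.0, 1.647]
contact_force: [-0.1, 0.4, -0.2]
opening: 0.0571
```

```bash
python3 -c "
from h import *
go([.5964,.035],-1.698,[-.122,-.0265],.2)"
```

```text
target [0.5856 0.1594 0.2   ] shift tool [-0.0765  0.0794  0.0024] toolyaw 0.2033 now L [-0.1809 -0.1197  0.2024] F [-0.11  0.39 -0.2 ] open 0.057056039281669864 t 2.0
```

Emit:
apply_moves([
  {"tx":-0.03,"ty":0.03,"tz":0,"yaw":0.08,"grip":0.25},
  {"tx":-0.06,"ty":0.062,"tz":0,"yaw":0.16,"grip":0.25},
  {"tx":-0.0765,"ty":0.0794,"tz":0,"yaw":0.2033,"grip":0.25},
  {"tx":-0.0765,"ty":0.0794,"tz":0,"yaw":0.2033,"grip":0.25},
])

```text
time: 2.5
tool_pos: [0.5856, 0.1598, 0.2016]
tool_rot: [-3.141, 0.0, 1.446]
contact_force: [1.0, 0.0, 0.8]
opening: 0.0576
```

Run:
```python
from h import *
o=[.5964,.035];a=-1.698
go(o,a,[-.122,-.0265],.2)
cal=robot.get_calibration('wrist');p,d=robot.read_camera('wrist');save('w1',p);np.save('w1.npy',d)
W=cloud('wrist',d,cal)
try:
    o,a=fit(W,o,a);show(W,o,a)
except Exception as e: print(e)
o=[.5964,.035];a=-1.698;show(W,o,a)
```

```text
target [0.5856 0.1594 0.2   ] shift tool [-0.0004  0.0001  0.0016] toolyaw 0.0027 now L [-0.1224 -0.0266  0.2016] F [1.03 0.01 0.82] open 0.057605176852835165 t 2.5
o [0.5978 0.0332] yaw -1.6986 bar len 0.2503 n 2147 bar z [0.0598 0.0611]
rack x [-0.1041 -0.0217] z 0.0415
rack y [-0.0241  0.022 ]
gate x -0.0008 y 0.0025 116
deck y [-0.0357  0.0354] z 0.0191
rack x [-0.1026 -0.0201] z 0.0415
rack y [-0.0226  0.0236]
gate x 0.0008 y 0.0041 121
deck y [-0.0353  0.0357] z 0.0191
```

View pics/w1.png

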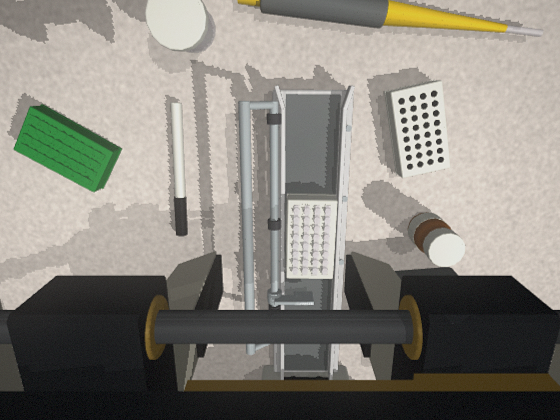

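The wrist view shows the bar (column 245) under the left finger, the lane with the rack at (237,311), and the gate at (297,295). The wrist fit agrees with the scene camera, so I use o = (0.597, 0.0342) and yaw -1.6985.

```bash
cat >> h.py <<'E'
O=[.5972,.0340];A=-1.6985
E
python3 -c "
from h import *
go(O,A,[-.123,-.0265],.075)"
```

```text
target [0.5866 0.1594 0.075 ] shift tool [-0.0011  0.0022  0.1268] toolyaw 0.0049 now L [-0.1241 -0.0286  0.2018] F [0.01 0.03 0.46] open 0.05753495926389552 t 2.55
```

Emit:
apply_moves([
  {"tx":0,"ty":0.002,"tz":0.03,"yaw":0.004,"grip":0.25},
  {"tx":0,"ty":0.002,"tz":0.07,"yaw":0.004,"grip":0.25},
  {"tx":0,"ty":0.002,"tz":0.11,"yaw":0.004,"grip":0.25},
  {"tx":0,"ty":0.002,"tz":0.127,"yaw":0.004,"grip":0.25},
  {"tx":0,"ty":0.002,"tz":0.127,"yaw":0.004,"grip":0.25},
])

```text
time: 3.18
tool_pos: [0.5859, 0.1614, 0.0749]
tool_rot: [-3.14, 0.0, 1.446]
contact_force: [0.3, 0.6, 0.4]
opening: 0.0574
```

Run:
```python
from h import *
go(O,A,[-.123,-.0265],.031)
for n in('scene','top','wrist'):
    p,d=robot.read_camera(n);save(n+'2',cv2.resize(p[110:290,80:360] if n!='top' else p[130:300,220:480],(800,514)) if n!='wrist' else p)
```

```text
target [0.5866 0.1594 0.031 ] shift tool [-0.0019  0.001   0.0439] toolyaw 0.0025 now L [-0.1249 -0.0275  0.0749] F [0.35 0.57 0.4 ] open 0.057373306312453416 t 3.175
```

View pics/scene2.png

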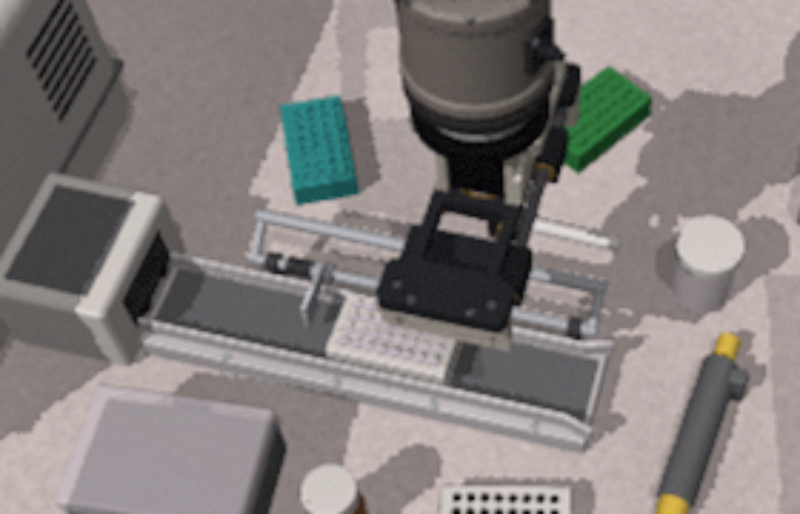

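View pics/wrist2.png

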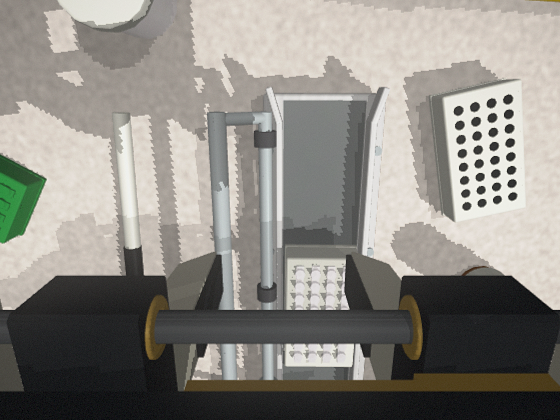

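Run:
```python
from h import *
cal=robot.get_calibration('wrist');p,d=robot.read_camera('wrist')
s=robot.observe();R=Ro.from_euler('xyz',s['tool_rot']).as_matrix();t=s['tool_pos']
print('cam pos tool',(R.T@(-np.array(cal['R']).T@cal['t']-t)).round(4), 'fwd',(R.T@np.array(cal['R'])[2]).round(3))
for sy in(-1,1):
  for y in(.0287,.048):
    for x in(-.0095,.0095):
      for z in (0,-.02): print(sy,y,x,z,np.round(pix(cal,t+R@np.array([x,sy*y,z])),0))
W=cloud('wrist',d,cal);T=(W-t)@R
# finger surface points in tool frame
m=(T[...,2]<.006)&(T[...,2]>-.04)&(abs(T[...,0])<.04)&(abs(T[...,1])<.08)&(d>0)
Q=T[m];print(m.sum())
for s_ in(-1,1):
    q=Q[Q[:,1]*s_>0]
    for z0 in np.arange(-.04,.006,.006):
        k=q[(q[:,2]>z0)&(q[:,2]<z0+.006)]
        if len(k)>5: print(s_,z0.round(3),len(k),'x',k[:,0].min().round(4),k[:,0].max().round(4),'y',k[:,1].min().round(4),k[:,1].max().round(4))
```

```text
cam pos tool [ 0.0822  0.0003 -0.1809] fwd [-0.304  0.     0.953]
-1 0.0287 -0.0095 0 [268. 229.]
-1 0.0287 -0.0095 -0.02 [287. 223.]
-1 0.0287 0.0095 0 [235. 227.]
-1 0.0287 0.0095 -0.02 [251. 221.]
-1 0.048 -0.0095 0 [268. 193.]
-1 0.048 -0.0095 -0.02 [287. 183.]
-1 0.048 0.0095 0 [235. 190.]
-1 0.048 0.0095 -0.02 [251. 180.]
1 0.0287 -0.0095 0 [268. 337.]
1 0.0287 -0.0095 -0.02 [287. 342.]
1 0.0287 0.0095 0 [235. 338.]
1 0.0287 0.0095 -0.02 [251. 344.]
1 0.048 -0.0095 0 [268. 373.]
1 0.048 -0.0095 -0.02 [287. 382.]
1 0.048 0.0095 0 [235. 375.]
1 0.048 0.0095 -0.02 [251. 385.]
1532
-1 -0.04 359 x -0.0101 0.0112 y -0.0451 -0.028
-1 -0.034 266 x -0.0104 0.0113 y -0.0426 -0.0281
-1 -0.028 141 x -0.0095 0.0109 y -0.0369 -0.0281
1 -0.04 357 x -0.0097 0.0111 y 0.0288 0.0454
1 -0.034 262 x -0.0099 0.0112 y 0.0288 0.0434
1 -0.028 147 x -0.0102 0.011 y 0.0287 0.0377
```

View pics/top2.png

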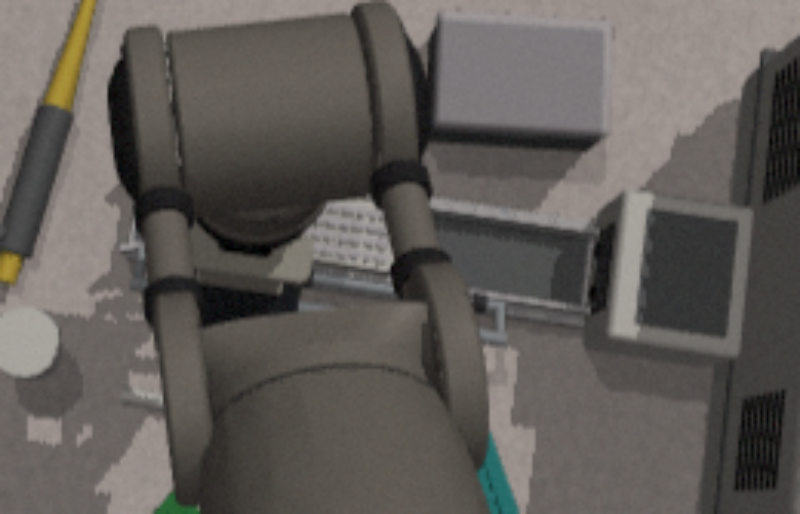

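Run:
```python
from h import *
cal=robot.get_calibration('wrist');p,d=robot.read_camera('wrist')
s=robot.observe();R=Ro.from_euler('xyz',s['tool_rot']).as_matrix();t=s['tool_pos']
save('w3',cv2.resize(p[210:390,150:410],(800,554),interpolation=cv2.INTER_CUBIC))
T=(cloud('wrist',d,cal)-t)@R
for r in range(240,350,8): print(r,[tuple((T[r,c]*1000).round(0).astype(int)) for c in (190,205,215,220,346,352,360,375)])
```

```text
240 [(np.int64(-26), np.int64(-69), np.int64(78)), (np.int64(-26), np.int64(-58), np.int64(78)), (np.int64(-1), np.int64(-39), np.int64(19)), (np.int64(0), np.int64(-35), np.int64(15)), (np.int64(-18), np.int64(44), np.int64(58)), (np.int64(-18), np.int64(48), np.int64(58)), (np.int64(-14), np.int64(51), np.int64(50)), (np.int64(-26), np.int64(69), np.int64(79))]
248 [(np.int64(-33), np.int64(-70), np.int64(78)), (np.int64(-32), np.int64(-58), np.int64(77)), (np.int64(-6), np.int64(-39), np.int64(18)), (np.int64(-5), np.int64(-36), np.int64(16)), (np.int64(-21), np.int64(43), np.int64(52)), (np.int64(-21), np.int64(47), np.int64(53)), (np.int64(-19), np.int64(51), np.int64(47)), (np.int64(-33), np.int64(70), np.int64(79))]
256 [(np.int64(-39), np.int64(-70), np.int64(78)), (np.int64(11), np.int64(-34), np.int64(-29)), (np.int64(9), np.int64(-31), np.int64(-26)), (np.int64(9), np.int64(-28), np.int64(-25)), (np.int64(9), np.int64(29), np.int64(-24)), (np.int64(10), np.int64(31), np.int64(-26)), (np.int64(11), np.int64(35), np.int64(-28)), (np.int64(-39), np.int64(70), np.int64(79))]
2
[... 3373 characters left out ...]
06)), (np.int64(27), np.int64(-18), np.int64(-107)), (np.int64(26), np.int64(-16), np.int64(-106)), (np.int64(28), np.int64(-14), np.int64(-108)), (np.int64(26), np.int64(15), np.int64(-105)), (np.int64(27), np.int64(16), np.int64(-107)), (np.int64(27), np.int64(18), np.int64(-106)), (np.int64(27), np.int64(22), np.int64(-107))]
344 [(np.int64(1), np.int64(-31), np.int64(-76)), (np.int64(-7), np.int64(-28), np.int64(-65)), (np.int64(-118), np.int64(-55), np.int64(77)), (np.int64(-72), np.int64(-39), np.int64(18)), (np.int64(-86), np.int64(44), np.int64(37)), (np.int64(-85), np.int64(48), np.int64(36)), (np.int64(-10), np.int64(29), np.int64(-62)), (np.int64(-1), np.int64(32), np.int64(-74))]
```

View pics/w3.png

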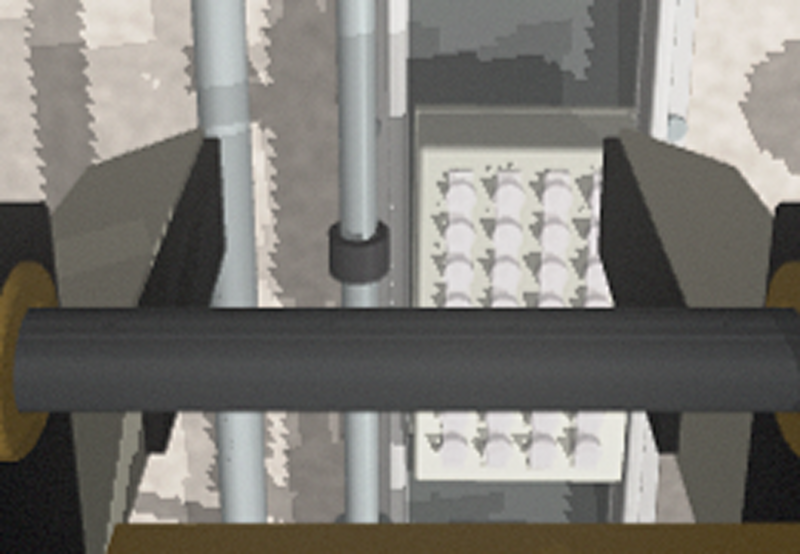

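The wrist view shows the fingers tapering to a thin edge at their inner faces. It also puts their visible ends about 22 mm short of the stated TCP, so I'll settle where the tip is by touching the bar. First I widen the jaws to 67 mm so the inner edge of finger A sits over the bar axis.

Emit:
apply_moves([
  {"tx":0,"ty":-0.0025,"tz":0,"yaw":0,"grip":0.457},
  {"tx":0,"ty":-0.0025,"tz":0,"yaw":0,"grip":0.457},
  {"tx":0,"ty":-0.0025,"tz":0.007,"yaw":0,"grip":0.457},
  {"tx":0,"ty":-0.0025,"tz":0.012,"yaw":0,"grip":0.457},
  {"tx":0,"ty":-0.0025,"tz":0.016,"yaw":0,"grip":0.457},
  {"tx":0,"ty":-0.0025,"tz":0.018,"yaw":0,"grip":0.457},
  {"tx":0,"ty":-0.0025,"tz":0.018,"yaw":0,"grip":0.457},
])

```text
time: 4.3
tool_pos: [0.5841, 0.1611, 0.057]
tool_rot: [-3.141, -0.0, 1.444]
contact_force: [0.2, -0.4, 0.4]
opening: 0.0669
```

```bash
cat >> h.py <<'E'
def snap(k):
    p,d=robot.read_camera('scene');save('s%s'%k,cv2.resize(p[130:270,100:360],(800,431),interpolation=cv2.INTER_CUBIC))
    p,d=robot.read_camera('wrist');save('w%s'%k,p)
E
python3 - <<'E'
from h import *
go(O,A,[-.123,-.03],.031)
snap(4)
go(O,A,[-.123,-.03],.031)
E
```

```text
target [0.5831 0.1598 0.031 ] shift tool [-0.0014 -0.0008  0.026 ] toolyaw 0.0014 now L [-0.1244 -0.0292  0.057 ] F [ 0.22 -0.44  0.42] open 0.06693032283845378 t 4.3
target [0.5831 0.1598 0.031 ] shift tool [-0.0015 -0.001   0.0263] toolyaw 0.0014 now L [-0.1245 -0.029   0.0573] F [-0.46 -0.42  0.54] open 0.06692407311559445 t 4.4
```

View pics/s4.png

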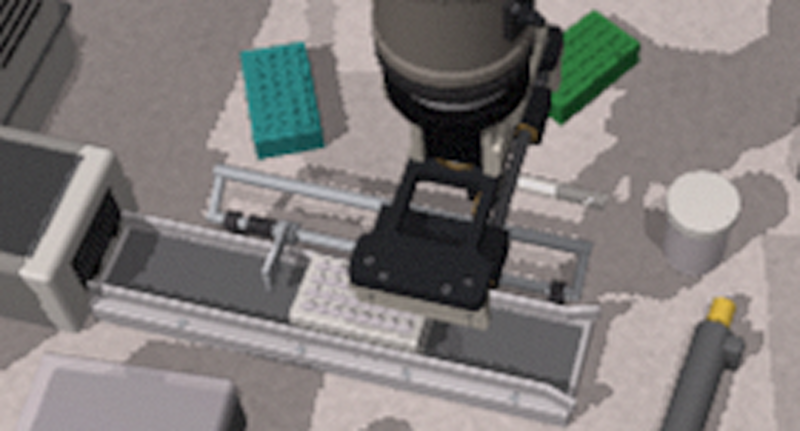

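View pics/w4.png

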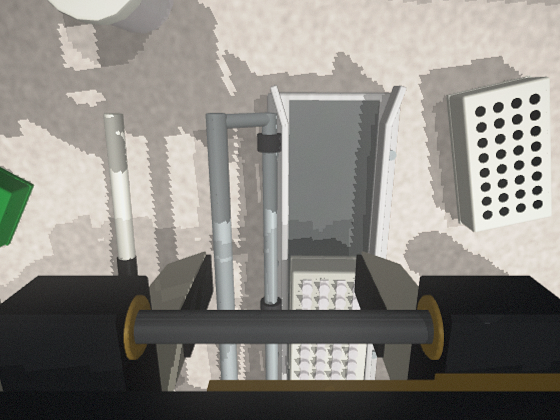

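Run:
```python
from h import *
s=robot.observe();R=Ro.from_euler('xyz',s['tool_rot']).as_matrix();t=s['tool_pos']
cal=robot.get_calibration('wrist');p,d=robot.read_camera('wrist')
T=(cloud('wrist',d,cal)-t)@R
for r,c in((285,80),(300,80),(330,80),(360,80),(380,80),(400,80),(300,500),(385,300),(400,300),(415,300),(270,180),(265,390)): print(r,c,(T[r,c]*1000).round(0),d[r,c])
p,d=robot.read_camera('scene');T=(cloud('scene',d)-t)@R
m=(T[...,2]<-.0)&(abs(T[...,0])<.06)&(abs(T[...,1])<.11)&(d>0)&(T[...,2]>-.2)
Q=T[m]
for z0 in np.arange(-.2,0,.01):
    k=Q[(Q[:,2]>z0)&(Q[:,2]<z0+.01)]
    if len(k)>3: print(z0.round(3),len(k),k[:,:2].min(0).round(3),k[:,:2].max(0).round(3))
```

```text
285 80 [  37.  -49. -100.] 0.09070696
300 80 [  36.  -46. -106.] 0.08536003
330 80 [  32.  -43. -112.] 0.08051424
360 80 [  25.  -45. -112.] 0.08302859
380 80 [  20.  -45. -113.] 0.08372771
400 80 [  25.  -38. -124.] 0.07156796
300 500 [  36.   50. -105.] 0.08621335
385 300 [  22.    4. -117.] 0.07911166
400 300 [  25.    4. -123.] 0.07247804
415 300 [  26.    3. -128.] 0.06710382
270 180 [ 10. -42. -41.] 0.15523666
265 390 [ 11.  45. -37.] 0.1587886
-0.2 236 [-0.034 -0.046] [0.037 0.037]
-0.19 49 [-0.035 -0.04 ] [0.037 0.017]
-0.18 9 [ 0.017 -0.041] [0.036 0.017]
-0.17 39 [-0.022  0.002] [0.026 0.017]
-0.16 128 [-0.022 -0.003] [0.026 0.017]
-0.15 121 [-0.025 -0.009] [0.026 0.018]
-0.14 1266 [-0.038 -0.095] [0.037 0.095]
-0.13 239 [-0.037 -0.09 ] [0.036 0.095]
-0.12 514 [-0.037 -0.09 ] [0.037 0.093]
-0.11 262 [-0.036 -0.084] [0.036 0.087]
-0.1 129 [-0.037 -0.086] [0.036 0.087]
-0.05 4 [ 0.01 -0.05] [ 0.011 -0.041]
-0.04 10 [-0.01  -0.037] [ 0.01  -0.034]
-0.03 5 [-0.01  -0.036] [ 0.008 -0.034]
-0.01 134 [-0.047 -0.039] [ 0.059 -0.027]
```

The scene camera agrees that both the fingers and the body sit about 23 mm behind the reported TCP, so the real tip z is about TCP z + 0.023. Next I descend slowly to touch the bar.

Emit:
apply_moves([
  {"tx":0,"ty":0,"tz":0.006,"yaw":0,"grip":0.457},
  {"tx":0,"ty":0,"tz":0.012,"yaw":0,"grip":0.457},
  {"tx":0,"ty":0,"tz":0.017,"yaw":0,"grip":0.457},
  {"tx":0,"ty":0,"tz":0.021,"yaw":0,"grip":0.457},
  {"tx":0,"ty":0,"tz":0.023,"yaw":0,"grip":0.457},
  {"tx":0,"ty":0,"tz":0.023,"yaw":0,"grip":0.457},
])

```text
time: 5.25
tool_pos: [0.582, 0.1614, 0.034]
tool_rot: [-3.137, 0.001, 1.445]
contact_force: [-6.2, 0.2, 6.6]
opening: 0.0668
```

Run:
```python
from h import *
go(O,A,[-.123,-.03],.0075)
snap(5)
go(O,A,[-.123,-.03],.0075)
```

```text
target [0.5831 0.1598 0.0075] shift tool [-0.0014  0.0014  0.0265] toolyaw 0.0016 now L [-0.1244 -0.0313  0.034 ] F [-6.18  0.16  6.56] open 0.0667839239980076 t 5.25
target [0.5831 0.1598 0.0075] shift tool [-0.0014  0.0013  0.0266] toolyaw 0.0016 now L [-0.1244 -0.0312  0.0341] F [-6.94 -0.37  6.22] open 0.06685763206460034 t 5.35
```

View pics/s5.png

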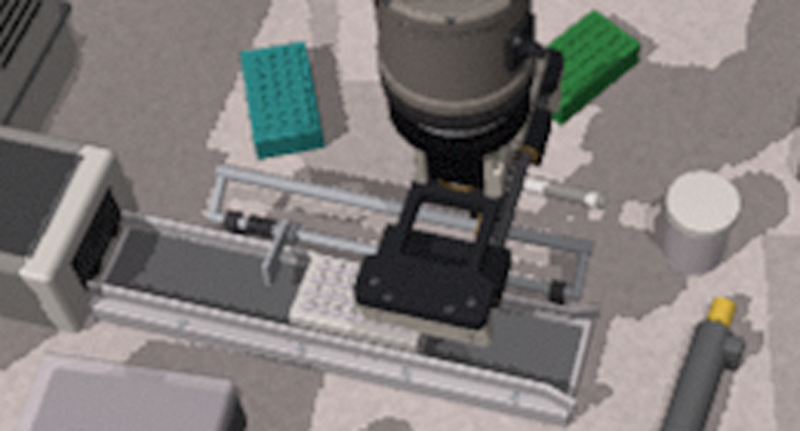

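View pics/w5.png

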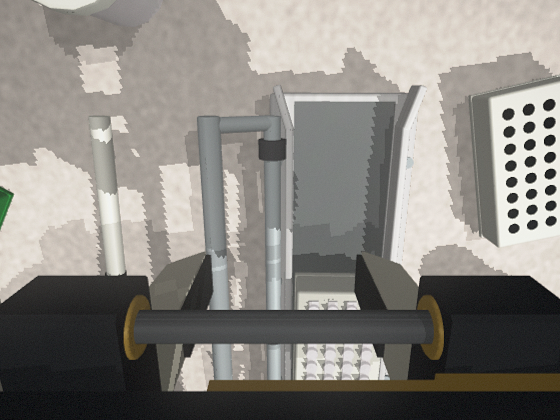

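The fingertip is touching the outer flank of the bar: the push is at 45°, 6 N each way, and the gate hasn't moved. That puts the bar's y as expected, with the tip about 26 mm above the TCP reading. I'll lift, shift inward, and press following the bar's arc.

Emit:
apply_moves([
  {"tx":0,"ty":0,"tz":-0.01,"yaw":0,"grip":0.457},
  {"tx":0,"ty":0.0025,"tz":-0.01,"yaw":0,"grip":0.457},
  {"tx":0,"ty":0.0025,"tz":-0.01,"yaw":0,"grip":0.457},
  {"tx":0,"ty":0.0025,"tz":-0.004,"yaw":0,"grip":0.457},
  {"tx":0,"ty":0.0025,"tz":0,"yaw":0,"grip":0.457},
  {"tx":0,"ty":0.0015,"tz":0.003,"yaw":0,"grip":0.457},
  {"tx":0,"ty":0.0005,"tz":0.006,"yaw":0,"grip":0.457},
  {"tx":0,"ty":0.0005,"tz":0.006,"yaw":0,"grip":0.457},
])

```text
time: 6.35
tool_pos: [0.5842, 0.1611, 0.0278]
tool_rot: [-3.141, 0.0, 1.445]
contact_force: [-2.5, 0.3, 3.0]
opening: 0.0671
```

Run:
```python
from h import *
go(O,A,[-.123,-.03],.0045)
snap(6)
go(O,A,[-.123,-.03],.0045)
```

```text
target [0.5831 0.1598 0.0045] shift tool [-0.0014 -0.0009  0.0233] toolyaw 0.0015 now L [-0.1244 -0.0291  0.0278] F [-2.46  0.29  3.04] open 0.06705170787843757 t 6.35
target [0.5831 0.1598 0.0045] shift tool [-0.0014 -0.0015  0.0237] toolyaw 0.0014 now L [-0.1244 -0.0285  0.0282] F [-2.57 -0.45  3.71] open 0.06697341747524246 t 6.45
```

View pics/s6.png

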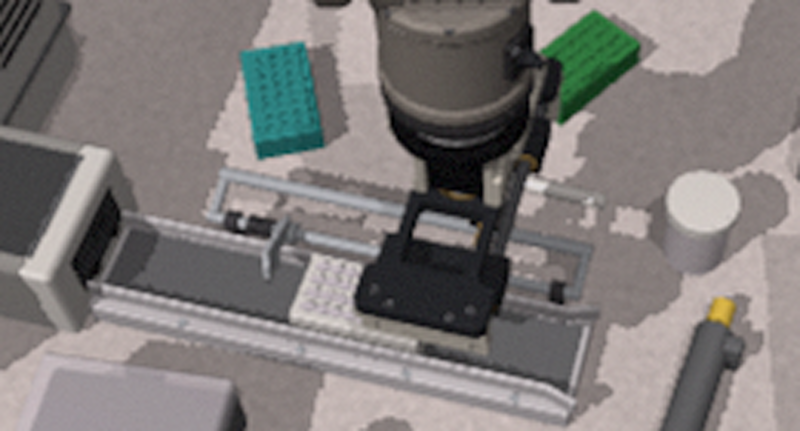

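View pics/w6.png

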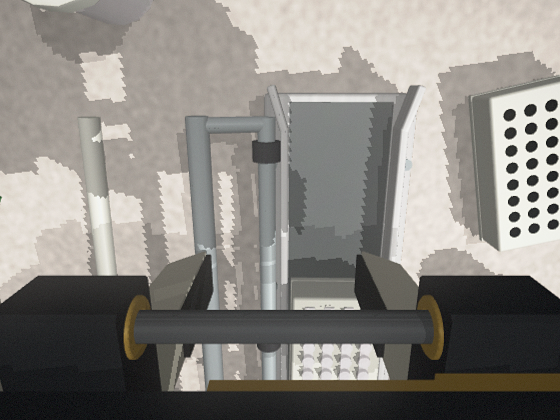

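```bash
cat >> h.py <<'E'
def bar():
    cal=robot.get_calibration('wrist');s=robot.observe();p,d=robot.read_camera('wrist');L=toL(O,A,cloud('wrist',d,cal))
    m=(L[...,0]>-.185)&(L[...,0]<-.14)&(L[...,1]>-.08)&(L[...,1]<-.05)&(L[...,2]>.015)&(d>0)
    q=L[m]; h=np.percentile(q[:,2],95) if len(q) else 0
    print('bar n',len(q),'top z',np.round(h,4),'y range',np.percentile(q[:,1],[3,50,97]).round(4),'crown y',np.median(q[q[:,2]>h-.0015][:,1]).round(4))
    R=Ro.from_euler('xyz',s['tool_rot']).as_matrix();T=(cloud('wrist',d,cal)-s['tool_pos'])@R
    for sg in(-1,1):
        m=(T[...,2]>-.05)&(T[...,2]<-.02)&(abs(T[...,0])<.0115)&(T[...,1]*sg>.02)&(T[...,1]*sg<.06)&(d>0)
        q=T[m];print('finger',sg,'max z',np.percentile(q[:,2],99).round(4),'inner y',(sg*np.percentile(sg*q[:,1],1)).round(4))
def gate():
    p,d=robot.read_camera('scene');L=toL(O,A,cloud('scene',d))
    m=(abs(L[...,0])<.006)&(L[...,1]>-.034)&(L[...,1]<.02)&(L[...,2]>.048)&(L[...,2]<.1)&(d>0)
    q=L[m];print('gate n',len(q))
    if len(q): i=q[:,2].argmax();print(' top',q[i].round(4),' ymax',q[q[:,1].argmax()].round(4))
    r=(L[...,1]>-.02)&(L[...,1]<.026)&(L[...,2]>.037)&(L[...,2]<.047)&(L[...,0]>-.16)&(L[...,0]<.115)&(abs(L[...,0])>.005)
    q=L[r];print(' rack',len(q),np.percentile(q[:,0],[1,99]).round(4) if len(q) else 0)
E
python3 - <<'E'
from h import *
bar();gate()
E
```

```text
bar n 18966 top z 0.1551 y range [-0.0791 -0.0666 -0.0519] crown y -0.0651
finger -1 max z -0.0202 inner y -0.0323
finger 1 max z -0.0235 inner y 0.0336
gate n 71
 top [ 0.0007 -0.0048  0.0695]  ymax [-0.0006  0.0017  0.0509]
 rack 439 [-0.1015 -0.0206]
```

The gate's upper corner is at (y -5, z 69), so the angle is about 0.43 rad. The bar top is then at z 51, which makes the tip offset 23 mm, as the camera said. The sideways force is drag from the bar swinging outward. I keep pressing to about 1.07 rad, moving a little outward with the bar.

Emit:
apply_moves([
  {"tx":0,"ty":-0.001,"tz":0.004,"yaw":0,"grip":0.457},
  {"tx":0,"ty":-0.0015,"tz":0.008,"yaw":0,"grip":0.457},
  {"tx":0,"ty":-0.0015,"tz":0.012,"yaw":0,"grip":0.457},
  {"tx":0,"ty":-0.0012,"tz":0.015,"yaw":0,"grip":0.457},
  {"tx":0,"ty":-0.0005,"tz":0.0175,"yaw":0,"grip":0.457},
  {"tx":0,"ty":0,"tz":0.0195,"yaw":0,"grip":0.457},
  {"tx":0,"ty":0,"tz":0.0195,"yaw":0,"grip":0.457},
])

```text
time: 7.42
tool_pos: [0.5846, 0.161, 0.0085]
tool_rot: [-3.141, 0.0, 1.444]
contact_force: [-2.9, -0.1, 2.1]
opening: 0.0668
```

```bash
sed -i 's/(L\[...,2\]>.015)&(d>0)/(L[...,2]>.015)\&(L[...,2]<.07)\&(d>0)/' h.py
python3 - <<'E'
from h import *
go(O,A,[-.123,-.03],.008)
bar();gate();snap(7)
go(O,A,[-.123,-.03],.008)
E
```

```text
target [0.5831 0.1598 0.008 ] shift tool [-0.0014 -0.0014  0.0005] toolyaw 0.0013 now L [-0.1244 -0.0286  0.0085] F [-2.9  -0.07  2.11] open 0.06677792841359784 t 7.425
bar n 2187 top z 0.0319 y range [-0.0678 -0.0628 -0.0589] crown y -0.0636
finger -1 max z -0.0203 inner y -0.0307
finger 1 max z -0.0215 inner y 0.0336
gate n 57
 top [ 0.0006 -0.0273  0.0816]  ymax [-0.0012 -0.0115  0.0707]
 rack 425 [-0.0645 -0.0202]
target [0.5831 0.1598 0.008 ] shift tool [-0.0014 -0.0014  0.0008] toolyaw 0.0014 now L [-0.1244 -0.0286  0.0088] F [-3.7  -0.04  3.88] open 0.0667688606577327 t 7.625
```

View pics/s7.png

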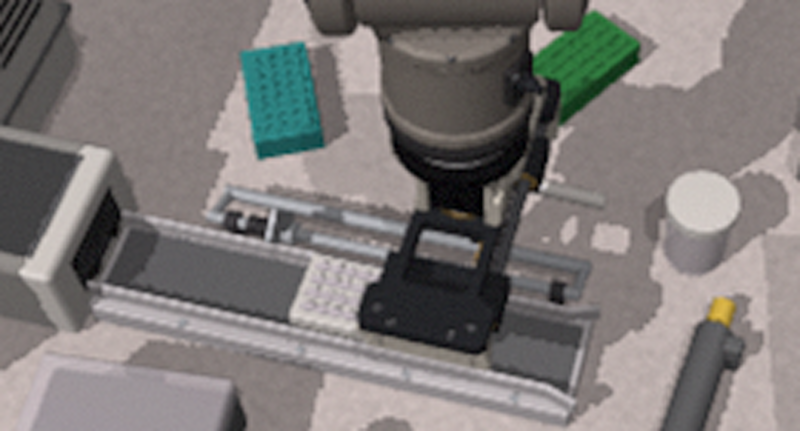

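View pics/w7.png

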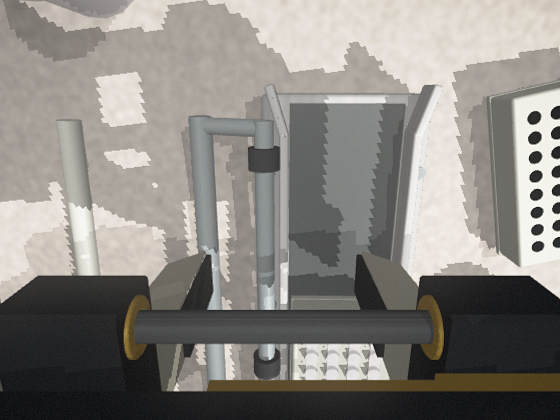

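The gate is open: its corner is at y -27, z 82, so about 1.08 rad, with the bar top at z 32. Before the rack gets near the gate, I slide a few mm along the bar to see whether the sideways drag relaxes.

Emit:
apply_moves([
  {"tx":-0.002,"ty":0,"tz":0,"yaw":0,"grip":0.457},
  {"tx":-0.005,"ty":0,"tz":0,"yaw":0,"grip":0.457},
  {"tx":-0.008,"ty":0,"tz":0,"yaw":0,"grip":0.457},
])

```text
time: 8.0
tool_pos: [0.5846, 0.1532, 0.0092]
tool_rot: [3.14, -0.001, 1.444]
contact_force: [0.6, 3.3, 4.4]
opening: 0.0667
```

Run:
```python
from h import *
go(O,A,[-.123,-.03],.008)
bar();gate()
go(O,A,[-.123,-.03],.008)
```

```text
target [0.5831 0.1598 0.008 ] shift tool [ 0.0064 -0.0023  0.0012] toolyaw 0.0012 now L [-0.1166 -0.0277  0.0092] F [0.65 3.32 4.36] open 0.0667407385383234 t 8.0
bar n 2297 top z 0.0325 y range [-0.068  -0.063  -0.0593] crown y -0.0638
finger -1 max z -0.0203 inner y -0.0318
finger 1 max z -0.0212 inner y 0.0336
gate n 57
 top [-0.0013 -0.0224  0.0826]  ymax [-0.0012 -0.0115  0.0708]
 rack 329 [-0.0554 -0.0204]
target [0.5831 0.1598 0.008 ] shift tool [ 0.0068 -0.0022  0.0012] toolyaw 0.001 now L [-0.1162 -0.0278  0.0092] F [0.71 2.48 4.26] open 0.06695719483037366 t 8.1
```

The drag relaxed and the contact is now vertical at about 4.4 N. Now I start pushing the rack.

Emit:
apply_moves([
  {"tx":-0.005,"ty":-0.0003,"tz":0.0003,"yaw":0,"grip":0.457},
  {"tx":-0.011,"ty":-0.0005,"tz":0.0005,"yaw":0,"grip":0.457},
  {"tx":-0.017,"ty":-0.0005,"tz":0.0005,"yaw":0,"grip":0.457},
])

```text
time: 8.48
tool_pos: [0.5814, 0.1366, 0.0086]
tool_rot: [3.141, -0.001, 1.445]
contact_force: [0.2, 4.9, 5.8]
opening: 0.0666
```

Run:
```python
from h import *
go(O,A,[.02,-.0285],.009)
bar();gate();snap(8)
```

```text
target [0.5664 0.0178 0.009 ] shift tool [-1.197e-01  1.000e-04 -5.000e-04] toolyaw 0.0015 now L [-0.0997 -0.0287  0.0086] F [0.25 4.92 5.78] open 0.06663476143022261 t 8.475
bar n 2515 top z 0.0318 y range [-0.0678 -0.0628 -0.059 ] crown y -0.0635
finger -1 max z -0.0203 inner y -0.0306
finger 1 max z -0.0207 inner y 0.0208
gate n 55
 top [-0.001  -0.0291  0.083 ]  ymax [-0.001  -0.0118  0.0702]
 rack 266 [-0.0361 -0.0053]
```

View pics/s8.png

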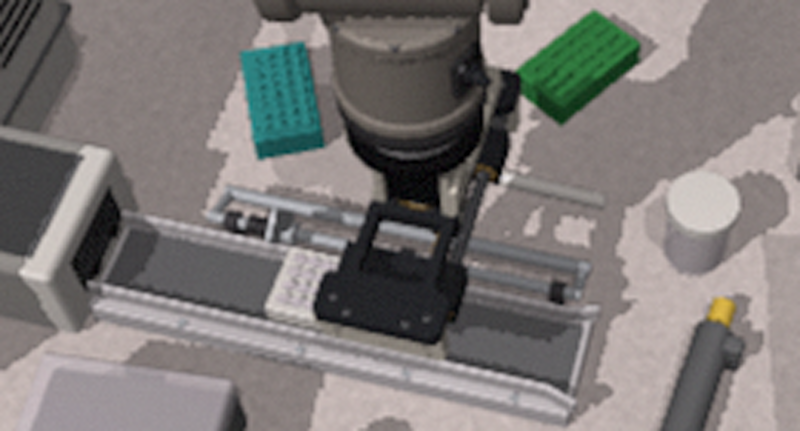

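View pics/w8.png

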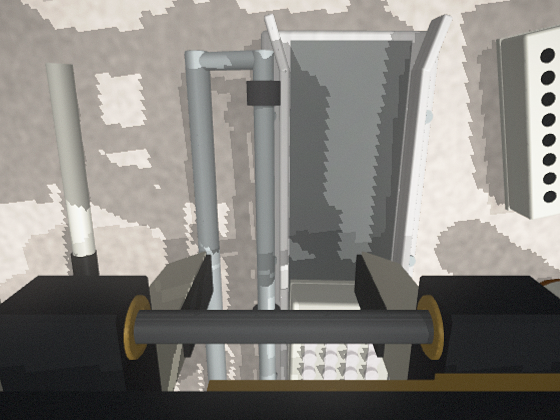

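The rack has moved 15 mm and its nose is at about x -5. The gate stays at about 1.08 rad and the rack is sitting flat. I keep pushing.

Emit:
apply_moves([
  {"tx":-0.007,"ty":0,"tz":0,"yaw":0,"grip":0.457},
  {"tx":-0.014,"ty":0,"tz":0,"yaw":0,"grip":0.457},
  {"tx":-0.021,"ty":0,"tz":0,"yaw":0,"grip":0.457},
  {"tx":-0.028,"ty":0,"tz":0,"yaw":0,"grip":0.457},
  {"tx":-0.035,"ty":0,"tz":0,"yaw":0,"grip":0.457},
  {"tx":-0.042,"ty":0,"tz":0,"yaw":0,"grip":0.457},
])

```text
time: 9.43
tool_pos: [0.5757, 0.0948, 0.0083]
tool_rot: [3.141, -0.001, 1.445]
contact_force: [1.0, 5.5, 5.1]
opening: 0.0668
```

Run:
```python
from h import *
go(O,A,[.0195,-.0285],.009)
bar();gate();snap(9)
```

```text
target [0.5664 0.0183 0.009 ] shift tool [-0.077   0.0004 -0.0007] toolyaw 0.0015 now L [-0.0575 -0.029   0.0083] F [1.03 5.5  5.14] open 0.06682198376094162 t 9.425
bar n 2154 top z 0.0317 y range [-0.0677 -0.0627 -0.0589] crown y -0.0635
finger -1 max z -0.0202 inner y -0.0304
finger 1 max z -0.0207 inner y 0.0211
gate n 40
 top [-0.0012 -0.0287  0.0836]  ymax [ 0.0014 -0.0131  0.0708]
 rack 211 [0.0118 0.0386]
```

View pics/s9.png

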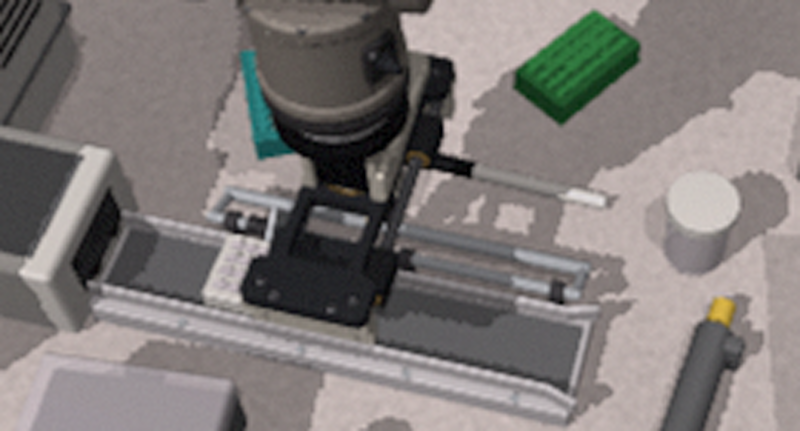

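Emit:
apply_moves([
  {"tx":-0.007,"ty":0.0003,"tz":0,"yaw":0,"grip":0.457},
  {"tx":-0.014,"ty":0.0003,"tz":0,"yaw":0,"grip":0.457},
  {"tx":-0.021,"ty":0.0003,"tz":0,"yaw":0,"grip":0.457},
  {"tx":-0.028,"ty":0.0003,"tz":0,"yaw":0,"grip":0.457},
  {"tx":-0.035,"ty":0.0003,"tz":0,"yaw":0,"grip":0.457},
  {"tx":-0.042,"ty":0.0003,"tz":0,"yaw":0,"grip":0.457},
  {"tx":-0.049,"ty":0.0003,"tz":0,"yaw":0,"grip":0.457},
  {"tx":-0.056,"ty":0.0003,"tz":0,"yaw":0,"grip":0.457},
])

```text
time: 10.62
tool_pos: [0.5689, 0.0386, 0.0082]
tool_rot: [-3.141, -0.0, 1.444]
contact_force: [0.2, 4.7, 3.9]
opening: 0.067
```

Run:
```python
from h import *
go(O,A,[.0195,-.0285],.009)
bar();gate();snap(10)
```

```text
target [0.5664 0.0183 0.009 ] shift tool [-0.0204  0.0002 -0.0008] toolyaw 0.0014 now L [-0.0009 -0.0287  0.0082] F [0.15 4.66 3.91] open 0.06698905298396625 t 10.625Traceback (most recent call last):
  File "<stdin>", line 3, in <module>
  File "h.py", line 59, in bar
    print('bar n',len(q),'top z',np.round(h,4),'y range',np.percentile(q[:,1],[3,50,97]).round(4),'crown y',np.median(q[q[:,2]>h-.0015][:,1]).round(4))
                                                         ~~~~~~~~~~~~~^^^^^^^^^^^^^^^^^^
    return _quantile_unchecked(
        a, q, axis, out, overwrite_input, method, keepdims, weights)
    return _ureduce(a,
                    func=_quantile_ureduce_func,
    ...<5 lines>...
                    overwrite_input=overwrite_input,
                    method=method)
    r = func(a, **kwargs)
    result = _quantile(arr,
                       quantiles=q,
    ...<2 lines>...
                       out=out,
                       weights=wgt)
    slices_having_nans = np.isnan(arr[-1, ...])
                                  ~~~^^^^^^^^^
IndexError: index -1 is out of bounds for axis 0 with size 0
```

Emit:
apply_moves([
  {"tx":-0.005,"ty":0,"tz":0,"yaw":0,"grip":0.457},
  {"tx":-0.01,"ty":0,"tz":0,"yaw":0,"grip":0.457},
  {"tx":-0.014,"ty":0,"tz":0,"yaw":0,"grip":0.457},
  {"tx":-0.016,"ty":0,"tz":0,"yaw":0,"grip":0.457},
])

```text
time: 11.18
tool_pos: [0.5669, 0.023, 0.0082]
tool_rot: [-3.141, -0.0, 1.444]
contact_force: [1.3, 3.6, 4.1]
opening: 0.0667
```

Run:
```python
from h import *
go(O,A,[.0195,-.0285],.009)
gate();snap(11)
go(O,A,[.0195,-.0285],.009)
```

```text
target [0.5664 0.0183 0.009 ] shift tool [-0.0047  0.0001 -0.0008] toolyaw 0.0013 now L [ 0.0148 -0.0286  0.0082] F [1.26 3.63 4.13] open 0.06670438244794931 t 11.175
gate n 17
 top [-0.0013 -0.0283  0.0703]  ymax [0.004  0.0129 0.0483]
 rack 120 [0.0875 0.1104]
target [0.5664 0.0183 0.009 ] shift tool [-0.0046  0.0001 -0.0008] toolyaw 0.0015 now L [ 0.0149 -0.0286  0.0082] F [0.5  1.75 3.73] open 0.0667479836203438 t 11.325
```

View pics/s11.png

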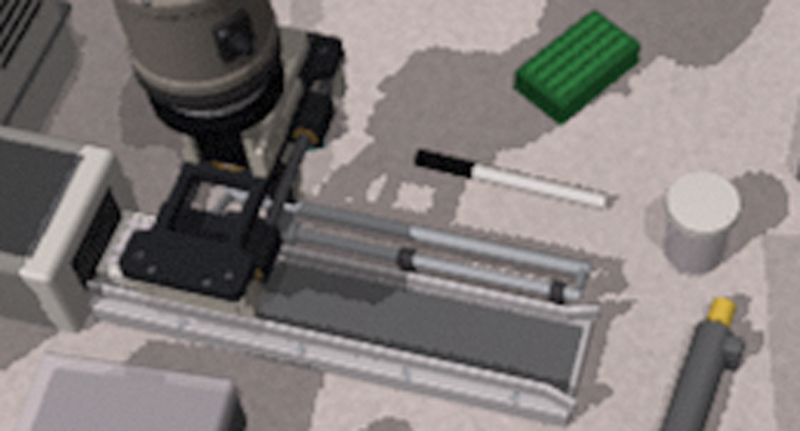

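View pics/w11.png

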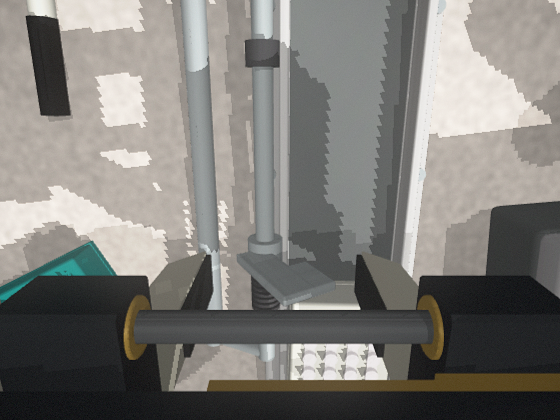

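The nose is at about x 110 and the gate is still up, clear between the fingers. Now I use small steps until the stops push back.

Emit:
apply_moves([
  {"tx":-0.0015,"ty":0,"tz":0,"yaw":0,"grip":0.457},
  {"tx":-0.003,"ty":0,"tz":0,"yaw":0,"grip":0.457},
  {"tx":-0.004,"ty":0,"tz":0,"yaw":0,"grip":0.457},
])

```text
time: 11.7
tool_pos: [0.5665, 0.0193, 0.0082]
tool_rot: [3.142, -0.0, 1.445]
contact_force: [-0.2, 3.7, 3.5]
opening: 0.0668
```

Emit:
apply_moves([
  {"tx":-0.001,"ty":0,"tz":0,"yaw":0,"grip":0.457},
  {"tx":-0.001,"ty":0,"tz":0,"yaw":0,"grip":0.457},
])

```text
time: 11.95
tool_pos: [0.5663, 0.0184, 0.0082]
tool_rot: [-3.142, -0.0, 1.445]
contact_force: [0.2, 4.8, 4.1]
opening: 0.067
```

Run:
```python
from h import *
go(O,A,[.0195,-.0285],.009)
gate()
```

```text
target [0.5664 0.0183 0.009 ] shift tool [-0.0001  0.0001 -0.0008] toolyaw 0.0015 now L [ 0.0194 -0.0286  0.0082] F [0.24 4.79 4.07] open 0.06698568291428514 t 11.95
gate n 39
 top [-0.0006 -0.0298  0.0819]  ymax [-0.001  -0.019   0.0735]
 rack 110 [0.0085 0.1143]
```

Emit:
apply_moves([
  {"tx":-0.001,"ty":0,"tz":0,"yaw":0,"grip":0.457},
  {"tx":-0.001,"ty":0,"tz":0,"yaw":0,"grip":0.457},
])

```text
time: 12.25
tool_pos: [0.5663, 0.0182, 0.0083]
tool_rot: [3.142, -0.001, 1.445]
contact_force: [0.4, 8.3, 4.5]
opening: 0.0669
```

Emit:
apply_moves([
  {"tx":-0.001,"ty":0,"tz":0,"yaw":0,"grip":0.457},
  {"tx":-0.001,"ty":0,"tz":0,"yaw":0,"grip":0.457},
])

```text
time: 12.5
tool_pos: [0.5662, 0.0181, 0.0083]
tool_rot: [3.141, -0.002, 1.445]
contact_force: [1.5, 12.1, 3.7]
opening: 0.067
```

The stops hold: force rose from 5 to 12 N with no further travel, at TCP x 19.7. I back the pusher off slightly, keeping it clear of the gate plane, then raise slowly so the gate follows the finger shut.

Emit:
apply_moves([
  {"tx":0.002,"ty":0,"tz":0,"yaw":0,"grip":0.457},
  {"tx":0.0035,"ty":0,"tz":0,"yaw":0,"grip":0.457},
  {"tx":0.0035,"ty":0,"tz":0,"yaw":0,"grip":0.457},
])

```text
time: 12.88
tool_pos: [0.5664, 0.0188, 0.0082]
tool_rot: [-3.141, 0.001, 1.444]
contact_force: [-0.6, -3.2, 4.3]
opening: 0.0669
```

Run:
```python
from h import *
go(O,A,[.0195,-.0285],.009)
gate();snap(12)
```

```text
target [0.5664 0.0183 0.009 ] shift tool [-0.0005  0.0001 -0.0008] toolyaw 0.0014 now L [ 0.019  -0.0286  0.0082] F [-0.64 -3.22  4.27] open 0.06686555817790421 t 12.875
gate n 36
 top [-0.0008 -0.0294  0.0825]  ymax [-0.001  -0.0196  0.0618]
 rack 115 [0.0082 0.1141]
```

View pics/w12.png

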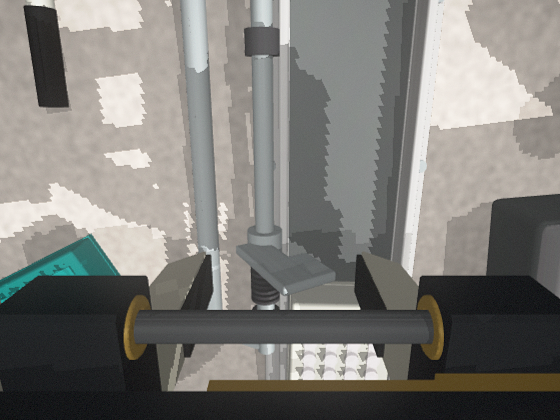

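Emit:
apply_moves([
  {"tx":0.001,"ty":0,"tz":0,"yaw":0,"grip":0.457},
  {"tx":0.001,"ty":-0.0005,"tz":-0.004,"yaw":0,"grip":0.457},
  {"tx":0.001,"ty":-0.001,"tz":-0.009,"yaw":0,"grip":0.457},
  {"tx":0.001,"ty":-0.001,"tz":-0.014,"yaw":0,"grip":0.457},
  {"tx":0.001,"ty":-0.001,"tz":-0.019,"yaw":0,"grip":0.457},
  {"tx":0.001,"ty":0,"tz":-0.024,"yaw":0,"grip":0.457},
  {"tx":0.001,"ty":0.001,"tz":-0.029,"yaw":0,"grip":0.457},
  {"tx":0.001,"ty":0.0015,"tz":-0.035,"yaw":0,"grip":0.457},
])

```text
time: 14.02
tool_pos: [0.5675, 0.0207, 0.0431]
tool_rot: [-3.14, -0.0, 1.444]
contact_force: [-0.0, 0.2, 0.7]
opening: 0.0666
```

Run:
```python
from h import *
go(O,A,[.0195,-.0285],.1)
gate();snap(13)
```

```text
target [0.5664 0.0183 0.1   ] shift tool [-0.0025 -0.0009 -0.0569] toolyaw 0.0014 now L [ 0.017  -0.0277  0.0431] F [-0.05  0.19  0.68] open 0.06655507766147159 t 14.025
gate n 52
 top [0.0058 0.0126 0.0949]  ymax [0.0058 0.0126 0.0949]
 rack 247 [0.0305 0.1142]
```

View pics/w13.png

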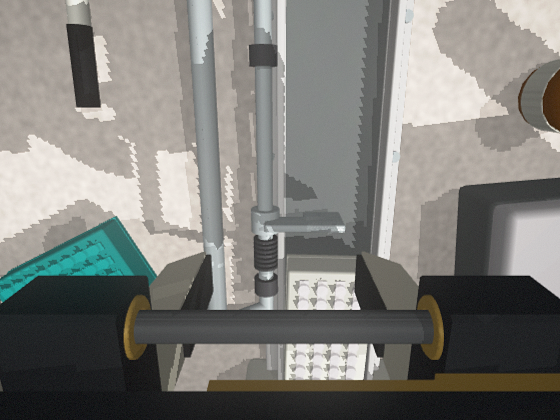

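The gate is shut behind the rack (leaf at (225,305)), and the rack spans x 30.5–114. I lift straight up, then move clear.

Emit:
apply_moves([
  {"tx":0,"ty":0,"tz":-0.02,"yaw":0,"grip":0.457},
  {"tx":0,"ty":0,"tz":-0.06,"yaw":0,"grip":0.457},
  {"tx":0,"ty":0,"tz":-0.11,"yaw":0,"grip":0.457},
  {"tx":0.03,"ty":-0.03,"tz":-0.15,"yaw":0,"grip":0.457},
  {"tx":0.07,"ty":-0.07,"tz":-0.17,"yaw":0,"grip":0.457},
  {"tx":0.12,"ty":-0.1,"tz":-0.18,"yaw":0,"grip":0.457},
  {"tx":0.17,"ty":-0.13,"tz":-0.18,"yaw":0,"grip":0.457},
  {"tx":0.21,"ty":-0.15,"tz":-0.18,"yaw":0,"grip":0.457},
])

```text
time: 15.18
tool_pos: [0.4442, 0.2495, 0.2233]
tool_rot: [-3.141, -0.0, 1.445]
contact_force: [0.9, -0.2, 0.0]
opening: 0.0668
```

Emit:
apply_moves([
  {"tx":0.04,"ty":-0.02,"tz":0,"yaw":0,"grip":0.457},
  {"tx":0.08,"ty":-0.03,"tz":0,"yaw":0,"grip":0.457},
  {"tx":0.1,"ty":-0.03,"tz":0,"yaw":0,"grip":0.457},
  {"tx":0.1,"ty":-0.03,"tz":0,"yaw":0,"grip":0.457},
])

```text
time: 15.68
tool_pos: [0.428, 0.3516, 0.2224]
tool_rot: [-3.141, 0.001, 1.447]
contact_force: [0.4, -1.1, 0.1]
opening: 0.0673
```

Run:
```python
from h import *
go(O,A,[.0,-.0285],.1)
gate();snap(14)
p,d=robot.read_camera('top');save('top14',p);W=cloud('top',d);o,a=fit(W,O,A)
L=toL(o,a,W)
for ys in((-.022,-.005),(.005,.022)):
    r=(L[...,1]>ys[0])&(L[...,1]<ys[1])&(L[...,2]>.036)&(L[...,2]<.047)&(L[...,0]>.01)&(L[...,0]<.116);print(np.percentile(L[r][:,0],[1,99]).round(4),np.median(L[r][:,2]))
```

```text
target [0.5689 0.0376 0.1   ] shift tool [-0.294   0.1789  0.1225] toolyaw 0.0035 now L [-0.2935 -0.2083  0.2224] F [ 0.37 -1.06  0.1 ] open 0.06727664560152878 t 15.675
gate n 51
 top [-0.0011 -0.0058  0.0576]  ymax [-0.001   0.0024  0.0521]
 rack 791 [0.0302 0.1133]
o [0.5949 0.0365] yaw -1.6999 bar len 0.2502 n 541 bar z [0.0611 0.0638]
[0.0299 0.1131] 0.042496445586376906
[0.0304 0.1133] 0.0422958068366782
```

View pics/top14.png

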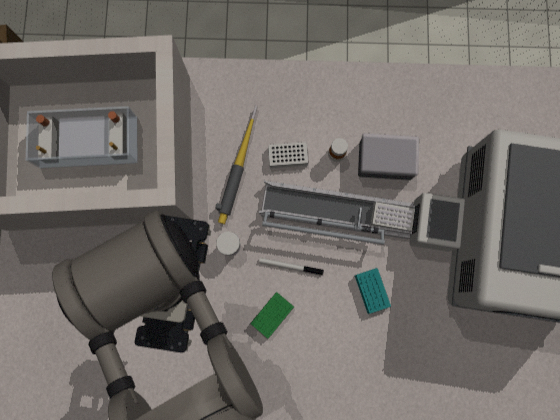

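View pics/s14.png

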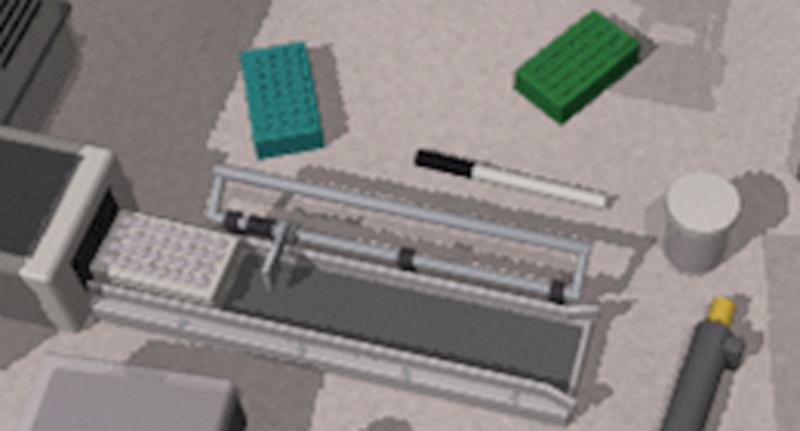

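The top view shows the rack at (215,393) against the dock, the gate shut and the bystanders where they were. Its rear face is at x 30.0–30.4 on both sides, so it isn't skewed. Handing in.

```bash
python3 -c "
from h import *
print(robot.hand_in())"
```

```text
the job is handed in; nothing more can be done
None
```

The rack is home against the two rubber stops, the gate is shut behind it, and the hand is clear. I handed the job in at about 16 s of the 45 s allowed.

**What I did:** One fingertip held the thumb bar down, with the gate at about 1.08 rad. The other fingertip pushed the rack under the gate until it reached the stops. I then backed the pusher off about 1 mm and raised the hand slowly, so the gate followed the finger shut behind the rack.

**Last checks:**
- **Rack home:** at the stops the push rose from 5 to 12 N with no further travel. In the top view the rear face is at x 30.0–30.4 mm on both sides and the nose is at about 113–114 mm. The rack is level and square.
- **Gate:** it stayed up in every check while the rack passed under. Both final views show it shut, with the bar back at its resting height.
- **Surroundings:** nothing else looks moved in the final pictures, by eye, and the robot touches nothing.

**What went wrong or disagreed:**
- **Fingertip position:** the cameras put the fingertips about 23 mm behind the reported TCP. Touching the bar agreed, so I worked from that.
- **First press:** it caught the outer side of the bar, at about 6 N sideways and 6 N up. The gate did not move, so I lifted and pressed again further in.
- **Camera calibration:** the top camera's origin differs from the other two by about 3 mm, but positions in the loader frame agreed to 1–2 mm.

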